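Run a fingertip down the wheel rails of a carton-flow lane

ROBOT

A 6-joint arm with a two-finger parallel gripper is mounted at the origin on the work surface. World frame = base frame: x ahead of the robot, y to its left, z up, the work surface at z = 0. Lengths are in m, angles in rad, forces in N, time in s.
With the tool pointing down it reaches from about 0.225 to 0.875 m from the base axis. Payload 3.4 kg.
Tool frame: the origin (TCP) lies at the very end of the fingers, on their centre line; the grasp point (between the pads) lies 19 mm behind it; x points along the fingers, z is the direction in which the jaws open and shut, and the axes are right-handed (so a half turn about x gives the same grasp; the last joint's range is limited). The gripper opens to 85 mm and grips with 20 to 120 N. Pads are 22 mm wide; open, the fingers measure 114 mm over their backs; the gripper's body (76 mm by 85 mm) begins 54 mm behind the grasp point. The pads swing forward as they close: fully open they stand 13 mm farther back than shut.
Start: joints at [-1.394, 0.276, 1.505, -0, 1.361, -0.121], TCP at [0.169, -0.55, 0.231] pointing down, gripper open.
Joint ranges: [-2.89, 2.89], [-0.75, 2.08], [0.22, 2.7], [-1.18, 4.32], [0.11, 2.71], [-2.7, 2.7]. Speed limits (rad/s): [2.57, 2.57, 3.14, 3.14, 3.14, 3.14].

INTERFACE

Orientations are given as a unit quaternion [w, x, y, z].
In Python, from rig import manip gives the robot as it stands. The module is installed in compiled form; this text tells all that it offers.
- The arm moves only by the shell command python3 -m inch 'ROWS' [FORCE]. ROWS is text: rows parted by semicolons, each of 7 numbers parted by spaces: the shift along the tool's x, y, z in mm, then the turn, a rotation vector about the tool's x, y, z in degrees, then the closure in counts, from 0 (fully open) to 255 (shut). A call has exactly 10 rows; each row is the pose to reach, as a shift and turn from the pose commanded when the call began, along the tool's axes at that moment; what a row does not reach only later rows make up. A row lasts 1/8 s, in which the tool goes at most 62.5 mm and 10.7 degrees, less where a joint would pass 70% of its speed; a pose out of reach is approached as far as the arm can. A call with a gripper value outside its range is refused whole. The fingers move at their own pace and stop on an object; FORCE is the grip in N (left out, the last holds). Time passes only in rows, so rows that repeat a pose let the fingers close, or fill a call up. It gives the time, the measured TCP pose, the force and the opening at its end, in the units of the state.
- manip.get_state(): the state, without advancing time (a new reading comes with each control period).
- manip.get_image(name): name is "scene" or "top" or "wrist"; returns a dict with "color" (420x560x3 uint8, blue, green, red), "fx", "fy", "cx", "cy" (pixels), "world_to_cam" (4x4, takes a point from world to camera coordinates). Camera axes: x right, y down, z forward; pixel columns grow to the right and rows downward; lengths in m; the calibration is good to about 2 mm. The wrist camera is an equidistant fisheye: a pixel r from the principal point sees the ray r / f radians off the axis. A picture is of the moment at which its call begins. There is no depth.
- manip.sign_off(): hands the job in, once; it reports no verdict.
The state is a dict: "clock": time; "qpos": joint angles; "qd": joint speeds; "effort": joint torques, N m; "position": TCP position; "ee_rot": TCP orientation; "contact_force": force on the tool from outside, world axes, zero at the start; "moment": the same for the moment, N m; "width": finger opening in m.
Only numpy, scipy, OpenCV 4.12 (cv2) and the standard library are available. Lean on these libraries where they do the work, as an engineer would, in place of code of your own. Each camera call takes 0.05 s, during which the arm holds its last target. There are 200 camera calls.

TASK

Check the wheels of the roller lane on the bench before it goes back into the shelving: run the fingertips lightly down along the tops of the wheels of each rail, from the high end to the stop, so that every wheel on both rails is seen to turn downhill. Take the rails in either order; touch gently, without leaning on the wheels, and do not lift or shove the lane or disturb anything standing around it. Finish with the hand clear.

Things in the scene. Friction and masses are not known exactly. Their poses are not given: they have to be found in the camera images.
- lane: Roller lane: a 4 kg frame standing loose on the table, 260 x 380 mm. Two wheel rails, 150 mm apart, lie on rubber buffers on two beams and slope down 4 degrees to the stop. Origin under its middle, at table level; x axis across, from near to far rail; y axis along the rails (level) to the high end. The high end is at the robot's left (+y), the lane turned up to 13 degrees either way.
- near_first_top (a point): Topmost line of the first wheel, at the high end of the rail nearer the robot, midway across its width. The rail is a steel channel 36 mm wide with six free grey wheels, 34 mm across, 20 mm wide, 50 mm apart, standing 13 mm above its edges; pressed down, the rail gives 1 mm per 2.5 N, 8 mm at most. The wheel tops lie evenly on the straight line from this point to the last wheel's.
- near_last_top (a point): Topmost line of the sixth and last wheel, at the low end (next to the stop) of the rail nearer the robot, midway across its width. The front stop, a folded steel plate 260 mm wide across the low end of the lane, stands 52 mm beyond this wheel's axle and reaches 18 mm above this point (102 mm above the table).
- far_first_top (a point): Topmost line of the first wheel, at the high end of the rail farther from the robot, midway across its width. The rail is a steel channel 36 mm wide with six free grey wheels, 34 mm across, 20 mm wide, 50 mm apart, standing 13 mm above its edges; pressed down, the rail gives 1 mm per 2.5 N, 8 mm at most. The wheel tops lie evenly on the straight line from this point to the last wheel's.
- far_last_top (a point): Topmost line of the sixth and last wheel, at the low end (next to the stop) of the rail farther from the robot, midway across its width. The front stop, a folded steel plate 260 mm wide across the low end of the lane, stands 52 mm beyond this wheel's axle and reaches 18 mm above this point (102 mm above the table).
- near_1 (a joint): Turn of wheel 1 of 6, counted from the high end, on the rail nearer the robot, in rad: 0 at the start, growing as its top rolls downhill towards the stop. It turns without end, with about 0.1 N of drag at the rim, and stays where it stops.
- near_2 (a joint): Turn of wheel 2 of 6, counted from the high end, on the rail nearer the robot, in rad: 0 at the start, growing as its top rolls downhill towards the stop. Turns as wheel 1.
- near_3 (a joint): Turn of wheel 3 of 6, counted from the high end, on the rail nearer the robot, in rad: 0 at the start, growing as its top rolls downhill towards the stop. Turns as wheel 1.
- near_4 (a joint): Turn of wheel 4 of 6, counted from the high end, on the rail nearer the robot, in rad: 0 at the start, growing as its top rolls downhill towards the stop. Turns as wheel 1.
- near_5 (a joint): Turn of wheel 5 of 6, counted from the high end, on the rail nearer the robot, in rad: 0 at the start, growing as its top rolls downhill towards the stop. Turns as wheel 1.
- near_6 (a joint): Turn of wheel 6 of 6, counted from the high end, on the rail nearer the robot, in rad: 0 at the start, growing as its top rolls downhill towards the stop. Turns as wheel 1.
- far_1 (a joint): Turn of wheel 1 of 6, counted from the high end, on the rail farther from the robot, in rad: 0 at the start, growing as its top rolls downhill towards the stop. It turns without end, with about 0.1 N of drag at the rim, and stays where it stops.
- far_2 (a joint): Turn of wheel 2 of 6, counted from the high end, on the rail farther from the robot, in rad: 0 at the start, growing as its top rolls downhill towards the stop. Turns as wheel 1.
- far_3 (a joint): Turn of wheel 3 of 6, counted from the high end, on the rail farther from the robot, in rad: 0 at the start, growing as its top rolls downhill towards the stop. Turns as wheel 1.
- far_4 (a joint): Turn of wheel 4 of 6, counted from the high end, on the rail farther from the robot, in rad: 0 at the start, growing as its top rolls downhill towards the stop. Turns as wheel 1.
- far_5 (a joint): Turn of wheel 5 of 6, counted from the high end, on the rail farther from the robot, in rad: 0 at the start, growing as its top rolls downhill towards the stop. Turns as wheel 1.
- far_6 (a joint): Turn of wheel 6 of 6, counted from the high end, on the rail farther from the robot, in rad: 0 at the start, growing as its top rolls downhill towards the stop. Turns as wheel 1.
- tin: Bystander: closed steel tin, 58 mm across, 62 mm high, standing on the table between the two rails. Origin under its centre.
- spare_wheel: Bystander: loose spare wheel, 34 mm across and 20 mm thick, lying flat on the table between the two rails. Origin under its centre.
- carton: Bystander: closed cardboard carton, 110 x 75 x 70 mm high, standing beyond the high end of the lane. Origin under its centre.
- saucepan: Bystander: aluminium pot with two side handles, 120 mm across, 75 mm high, on the table off one end of the lane. Origin under its centre.
- tape_roll: Bystander: roll of brown tape, 100 mm across, 45 mm high, lying flat beyond the lane. Origin under its centre.
- steel_pan: Bystander: open steel food pan, 108 x 176 mm, 65 mm high, off one end of the lane. Origin under its centre.
- screwdriver: Bystander: screwdriver lying on the table at the robot's right, nearer than the lane. Origin under its centre.

How it is judged:
By the outcome, as a careful person would: the job done as asked, in the order asked, and still so for the second after the job is handed in, with the robot touching nothing.
It also fails if it takes over 64 s, if anything falls off the work surface, if the arm or the gripper's body presses on something with over 40 N, if the wrist force passes 120 N, or if a joint passes its speed limit or range.

## Working session

There is one attempt and no reset: what is moved stays moved. The work goes in short steps, Python scripts to look and compute and a shell command to move; the robot and the scene stay as the last step left them, time stands still between calls to the robot, and variables do not carry over. Pictures are saved under pics/ and viewed, about 8 in all and at most 12, crops included, and the job is handed in when it is done.

```bash
mkdir -p pics
python3 - <<'E'
from rig import manip
import cv2,pickle
for n in("scene","top"):
    d=manip.get_image(n); cv2.imwrite(f"pics/{n}0.png",d["color"]); pickle.dump(d,open(n+"0.pkl","wb"))
    print(n,d["fx"],d["cx"],d["cy"],d["world_to_cam"])
print(manip.get_state())
d=cv2.imread("pics/top0.png")
E
```

```text
scene 422.6195150467715 278.44320749278353 217.95868581331513 [[-0.30380583  0.95258403 -0.01690207  0.19787812]
 [ 0.76824671  0.23444613 -0.59567777 -0.39130271]
 [-0.56347051 -0.19395534 -0.80304565  1.71828514]
 [ 0.          0.          0.          1.        ]]
top 386.514215399338 278.7116280595036 209.08394286786384 [[ 0.01587716 -0.99986333  0.00460918 -0.0488607 ]
 [-0.98937471 -0.01637655 -0.14446275  0.57703377]
 [ 0.14451849 -0.00226654 -0.9894995   1.04986833]
 [ 0.          0.          0.          1.        ]]
{'clock': 0.1, 'qpos': array([-1.39402079e+00,  2.76553219e-01,  1.50603400e+00, -1.55958840e-05,
        1.36074349e+00, -1.21040806e-01]), 'qd': array([-8.13175389e-05, -1.44297319e-03, -3.95214288e-03, -7.24258715e-04,
       -2.29969218e-04, -8.70024365e-06]), 'effort': array([ 1.19382541e-03, -4.17700517e+01, -2.46405888e+01, -1.62769534e-04,
        5.87858274e-03,  2.09264840e-05]), 'position': array([ 0.16860292, -0.54920388,  0.23050306]), 'ee_rot': array([ 0.56819638,  0.42070482,  0.56909669, -0.41986818]), 'contact_force': array([-1.01727127,  0.97109811, -0.54871641]), 'moment': array([-0.00252868, -0.01572979,  0.02846207]), 'width': 0.08512292222584611}
```

View pics/top0.png

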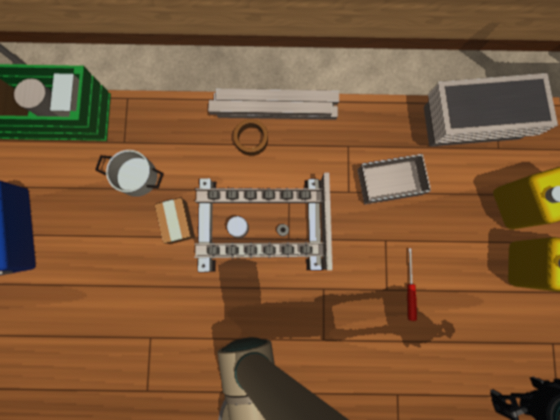

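View pics/scene0.png

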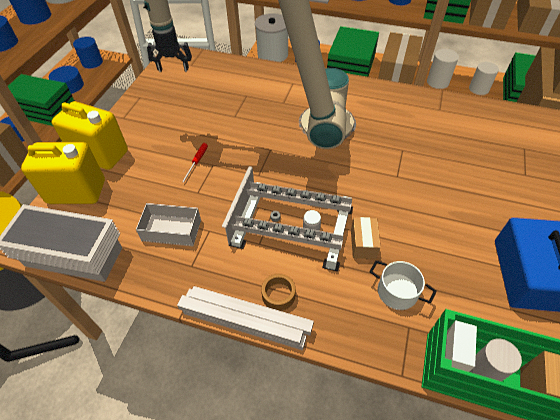

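The overview shows the lane at about (195–330, 175–270) in top, nearly square to the base. The carton is beyond the high end at (172, 221), and the near rail is at row ~250. Next I enlarge both views.

Run:
```python
import cv2
for n,(x,y,w,h) in {"top":(190,170,155,112),"scene":(222,160,140,115)}.items():
    c=cv2.imread(f"pics/{n}0.png")[y:y+h,x:x+w]
    c=cv2.resize(c,None,fx=5,fy=5,interpolation=cv2.INTER_CUBIC); cv2.imwrite(f"pics/{n}0c.png",c)
```

```text
(no output)
```

View pics/top0c.png

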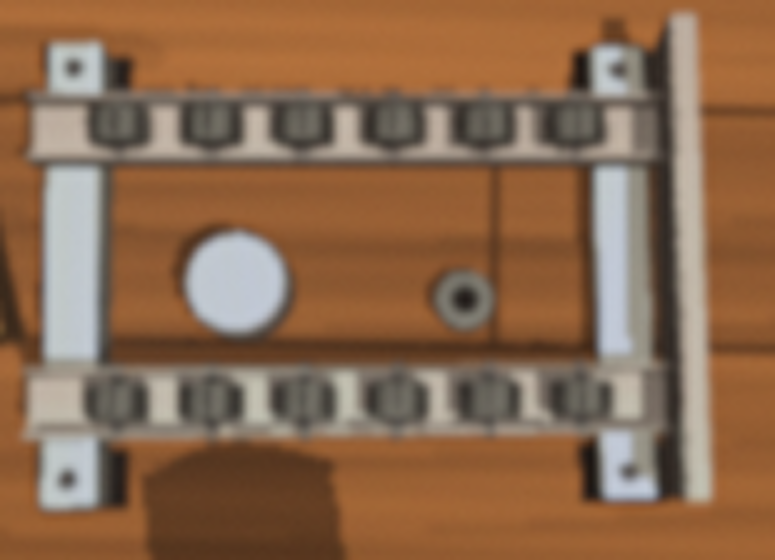

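View pics/scene0c.png

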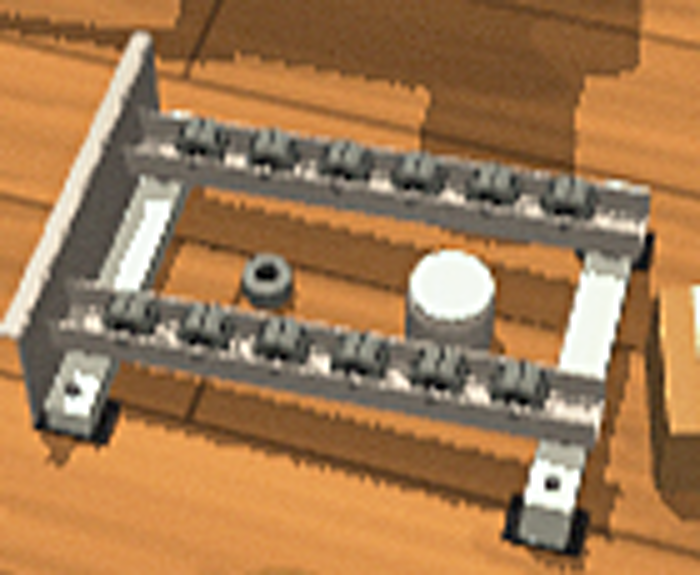

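```bash
cat > h.py <<'E'
import numpy as np,pickle
def ray(d,u,v,z):
    W=d["world_to_cam"];R=W[:3,:3];c=-R.T@W[:3,3]
    r=R.T@np.array([(u-d["cx"])/d["fx"],(v-d["cy"])/d["fy"],1]); return c+r*(z-c[2])/r[2]
E
python3 - <<'E'
from h import *
np.set_printoptions(precision=4,suppress=True)
T=pickle.load(open("top0.pkl","rb"));S=pickle.load(open("scene0.pkl","rb"))
P={"nf":(.1014,(117,400),(569,182)),"nl":(.084,(581,397),(203,124)),"ff":(.1014,(119,124),(519,367)),"fl":(.084,(574,122),(133,300))}
for k,(z,t,s) in P.items():
    print(k,ray(T,190+(t[0]-2)/5,170+(t[1]-2)/5,z-.003),ray(S,222+(s[0]-2)/5,160+(s[1]-2)/5,z))
for k,t,z in(("stopfar",(683,15),.102),("stopnear",(700,498),.102),("carton corner",None,0)):
    if t:print(k,ray(T,190+(t[0]-2)/5,170+(t[1]-2)/5,z))
print("carton",ray(T,187,205,.07),ray(T,190,240,.07),"cam",ray(T,0,0,9)*0)
from scipy.spatial.transform import Rotation as Ro
print(Ro.from_quat([0.42070482,0.56909669,-0.41986818,0.56819638]).as_matrix())
E
```

```text
nf [0.4588 0.1321 0.0984] [0.4563 0.1312 0.1014]
nl [ 0.465  -0.1138  0.081 ] [ 0.4637 -0.1153  0.084 ]
ff [0.6065 0.137  0.0984] [0.6055 0.1353 0.1014]
fl [ 0.615  -0.1091  0.081 ] [ 0.6147 -0.1098  0.084 ]
stopfar [ 0.6709 -0.1663  0.102 ]
stopnear [ 0.4126 -0.1747  0.102 ]
carton [0.5808 0.2132 0.07  ] [0.4848 0.2002 0.07  ] cam [-0. -0.  0.]
[[-0.0003  0.956   0.2934]
 [ 0.0017  0.2934 -0.956 ]
 [-1.      0.0002 -0.0017]]
```

```bash
python3 -m inch '4 30 -36 1.5 0 0 255; 8 60 -72 3 0 0 255; 12 90 -108 4.5 0 0 255; 16 120 -145 6 0 0 255; 20 150 -181 7.5 0 0 255; 24 180 -217 9 0 0 255; 28 210 -253 10.5 0 0 255; 32 240 -290 12 0 0 255; 36 270 -326 13.5 0 0 255; 40 300 -362 15.4 0 0 255' 20
cat >> h.py <<'E'
from scipy.spatial.transform import Rotation as Ro
def to(p):
    from rig import manip
    s=manip.get_state();q=s["ee_rot"];M=Ro.from_quat([*q[1:],q[0]]).as_matrix()
    print("M",M.round(4).tolist(),"pos",s["position"].round(4),"F",s["contact_force"].round(2),"t",s["clock"])
    print("tool mm",(M.T@(np.array(p)-s["position"])*1000).round(1))
E
python3 -c "
from h import *
to([.458,.1375,.13])"
```

```text
clock: 1.35
position: [0.3495, -0.1141, 0.1911]
ee_rot: [0.507, 0.493, 0.507, -0.493]
contact_force: [1.3, -0.6, 0.2]
width: 0.0001
M [[0.0002, 0.9996, 0.0276], [-0.0002, 0.0276, -0.9996], [-1.0, 0.0002, 0.0002]] pos [ 0.3495 -0.1141  0.1911] F [ 1.33 -0.57  0.19] t 1.35
tool mm [  61.1  115.4 -248.6]
```

```bash
python3 -m inch '6 15 -31 0 0 0 255; 12 30 -62 0 0 0 255; 18 45 -93 0 0 0 255; 24 60 -124 0 0 0 255; 30 75 -155 0 0 0 255; 37 90 -190 0 0 0 255; 45 105 -220 0 0 0 255; 53 112 -238 0 0 0 255; 61 115 -249 0 0 0 255; 61 115 -249 0 0 0 255'
python3 - <<'E'
from h import *; from rig import manip; import cv2
to([.458,.1375,.106])
a=manip.get_image("wrist")["color"];b=manip.get_image("scene")["color"][120:290,200:400]
b=cv2.resize(b,None,fx=2.47,fy=2.47,interpolation=cv2.INTER_CUBIC)[:420]
cv2.imwrite("pics/w1.png",cv2.resize(np.hstack([a[:,60:500][:, :][:420],b[:420] if b.shape[0]>=420 else np.vstack([b,np.zeros((420-b.shape[0],b.shape[1],3),'uint8')])]),(800,360)))
E
```

```text
clock: 2.6
position: [0.4562, 0.1367, 0.1294]
ee_rot: [0.507, 0.492, 0.508, -0.493]
contact_force: [-0.2, -0.3, -0.5]
width: -0.0001
M [[-0.0022, 0.9995, 0.0301], [-0.0007, 0.0301, -0.9995], [-1.0, -0.0023, 0.0006]] pos [0.4562 0.1367 0.1294] F [-0.17 -0.32 -0.48] t 2.6
tool mm [23.4  1.9 -0.7]
```

View pics/w1.png

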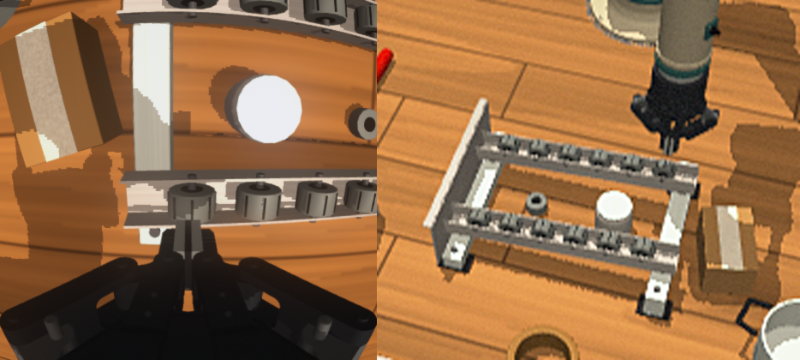

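The closed fingertips are centred over near wheel 1 (wrist view, 190/205), and everything around it is clear. I descend to ~2 mm above the wheel.

```bash
cat >> h.py <<'E'
def avg(n=6):
    from rig import manip
    F=[];P=[]
    for i in range(n):
        manip.get_image("top");s=manip.get_state();F.append(s["contact_force"]);P.append(s["position"])
    print("F",np.mean(F,0).round(2),"sd",np.std(F,0).round(2),"P",(np.mean(P,0)*1000).round(2),"sdP",(np.std(P,0)*1000).round(2),"t",s["clock"])
E
python3 -m inch '4 0.5 0 0 0 0 255; 8 1 0 0 0 0 255; 12 1.5 0 0 0 0 255; 16 1.5 0 0 0 0 255; 19 1.5 0 0 0 0 255; 22 1.5 0 0 0 0 255; 24 1.5 0 0 0 0 255; 25 1.5 0 0 0 0 255; 26 1.5 0 0 0 0 255; 26 1.5 0 0 0 0 255'
python3 -c "
from h import *
avg()"
python3 -m inch '.2 0 0 0 0 0 255; .4 0 0 0 0 0 255; .6 0 0 0 0 0 255; .8 0 0 0 0 0 255; 1 0 0 0 0 0 255; 1.2 0 0 0 0 0 255; 1.4 0 0 0 0 0 255; 1.6 0 0 0 0 0 255; 1.8 0 0 0 0 0 255; 2 0 0 0 0 0 255'
python3 -c "
from h import *
avg()"
```

```text
clock: 3.95
position: [0.4585, 0.1366, 0.1043]
ee_rot: [0.507, 0.493, 0.507, -0.493]
contact_force: [0.5, -0.0, -0.2]
width: -0.0005
F [ 0.04 -0.22  0.25] sd [0.41 0.37 0.31] P [458.56 136.64 104.33] sdP [0.02 0.01 0.02] t 4.25
clock: 5.5
position: [0.4585, 0.1366, 0.1023]
ee_rot: [0.507, 0.493, 0.507, -0.493]
contact_force: [-0.3, -0.5, -0.8]
width: 0.0001
F [ 0.22 -0.33  0.18] sd [0.63 0.45 0.44] P [458.51 136.62 102.26] sdP [0.02 0.01 0.02] t 5.8
```

```bash
python3 -m inch '.2 0 0 0 0 0 255; .4 0 0 0 0 0 255; .6 0 0 0 0 0 255; .8 0 0 0 0 0 255; 1 0 0 0 0 0 255; 1 0 0 0 0 0 255; 1 0 0 0 0 0 255; 1 0 0 0 0 0 255; 1 0 0 0 0 0 255; 1 0 0 0 0 0 255'
python3 -c "
from h import *
avg()"
python3 -m inch '.2 0 0 0 0 0 255; .4 0 0 0 0 0 255; .6 0 0 0 0 0 255; .8 0 0 0 0 0 255; 1 0 0 0 0 0 255; 1 0 0 0 0 0 255; 1 0 0 0 0 0 255; 1 0 0 0 0 0 255; 1 0 0 0 0 0 255; 1 0 0 0 0 0 255'
python3 -c "
from h import *
avg()"
```

```text
clock: 7.05
position: [0.4585, 0.1366, 0.1013]
ee_rot: [0.507, 0.493, 0.507, -0.493]
contact_force: [0.3, 0.1, 1.0]
width: 0.0
F [-0.1  -0.11  0.94] sd [0.47 0.37 0.38] P [458.53 136.63 101.28] sdP [0.02 0.01 0.01] t 7.35
clock: 8.6
position: [0.4586, 0.1366, 0.1003]
ee_rot: [0.507, 0.493, 0.507, -0.493]
contact_force: [-0.7, -0.7, 4.2]
width: -0.0001
F [-0.7  -0.15  2.98] sd [0.39 0.41 0.23] P [458.54 136.63 100.28] sdP [0.01 0.01 0.02] t 8.9
```

Contact is at ~101.4 mm, as predicted. The tips now press with about 3 N, so I sweep downhill along the 4° line.

```bash
python3 -m inch '.49 0 7 0 0 0 255; .98 0 14 0 0 0 255; 1.47 0 21 0 0 0 255; 1.96 0 28 0 0 0 255; 2.45 0 35 0 0 0 255; 2.94 0 42 0 0 0 255; 3.43 0 49 0 0 0 255; 3.92 0 56 0 0 0 255; 4.41 0 63 0 0 0 255; 4.9 0 70 0 0 0 255'
python3 - <<'E'
from h import *; from rig import manip; import cv2
avg(4)
a=manip.get_image("wrist")["color"]
cv2.imwrite("pics/w2.png",cv2.resize(a[150:290,60:500],(800,255),interpolation=cv2.INTER_CUBIC))
E
```

```text
clock: 10.15
position: [0.4606, 0.0662, 0.0952]
ee_rot: [0.507, 0.493, 0.507, -0.493]
contact_force: [-0.4, 0.1, -0.1]
width: 0.0002
F [0.11 0.19 0.28] sd [0.58 0.32 0.52] P [460.6  66.1  95.1] sdP [0.04 0.4  0.02] t 10.35
```

View pics/w2.png

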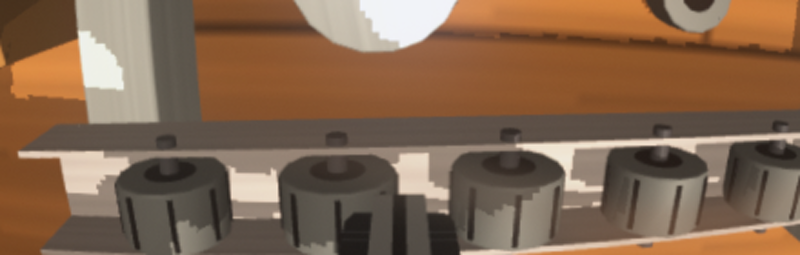

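The tips sit between wheels 2 and 3, with no load in the gap and centred on the rail. I continue.

```bash
python3 -m inch '.49 0 7 0 0 0 255; .98 0 14 0 0 0 255; 1.47 0 21 0 0 0 255; 1.96 0 28 0 0 0 255; 2.45 0 35 0 0 0 255; 2.94 0 42 0 0 0 255; 3.43 0 49 0 0 0 255; 3.92 0 56 0 0 0 255; 4.55 0 65 0 0 0 255; 5.1 0 73 0 0 0 255'
python3 -c "
from h import *
avg(4);to([.464,-.1158,.083])"
```

```text
clock: 11.65
position: [0.4627, -0.0068, 0.0902]
ee_rot: [0.507, 0.493, 0.507, -0.493]
contact_force: [-0.5, 0.6, 2.6]
width: -0.0004
F [-0.34 -0.35  1.7 ] sd [0.22 0.41 0.54] P [462.69  -6.98  90.3 ] sdP [0.02 0.42 0.04] t 11.85
M [[0.0001, 0.9996, 0.0285], [0.0, 0.0285, -0.9996], [-1.0, 0.0001, -0.0]] pos [ 0.4627 -0.0065  0.0904] F [-0.08  0.01  0.88] t 11.85
tool mm [  7.3  -1.8 109.3]
```

```bash
python3 -m inch '.46 0 6.6 0 0 0 255; .92 0 13.2 0 0 0 255; 1.38 0 19.8 0 0 0 255; 1.84 0 26.4 0 0 0 255; 2.3 0 33 0 0 0 255; 2.76 0 39.6 0 0 0 255; 3.22 0 46.2 0 0 0 255; 3.7 0 53 0 0 0 255; 4.2 0 60 0 0 0 255; 4.6 0 66 0 0 0 255'
python3 -c "
from h import *
avg(3)"
python3 -m inch '.46 0 6.6 0 0 0 255; .92 0 13.2 0 0 0 255; 1.38 0 19.8 0 0 0 255; 1.84 0 26.4 0 0 0 255; 2.3 0 33 0 0 0 255; 2.76 0 39.6 0 0 0 255; 3.1 0 45 0 0 0 255; 3.5 0 51 0 0 0 255; 4.0 0 58 0 0 0 255; 4.5 0 64 0 0 0 255'
python3 - <<'E'
from h import *; from rig import manip; import cv2
avg(3)
to([.464,-.1158,.083])
a=manip.get_image("wrist")["color"]
cv2.imwrite("pics/w3.png",cv2.resize(a[150:290,60:500],(800,255),interpolation=cv2.INTER_CUBIC))
E
```

```text
clock: 13.1
position: [0.4646, -0.0728, 0.0859]
ee_rot: [0.507, 0.493, 0.507, -0.493]
contact_force: [-1.0, -1.1, 3.9]
width: 0.0002
F [-1.42 -1.03  4.1 ] sd [0.06 0.24 0.65] P [464.67 -73.13  85.88] sdP [0.02 0.29 0.02] t 13.25
clock: 14.5
position: [0.4665, -0.1367, 0.0809]
ee_rot: [0.507, 0.493, 0.507, -0.493]
contact_force: [-0.6, -0.7, -0.1]
width: 0.0002
F [-1.02 -0.28 -0.23] sd [0.43 0.68 0.51] P [ 466.51 -136.88   80.88] sdP [0.09 0.34 0.02] t 14.65
M [[-0.0002, 0.9996, 0.0283], [0.0002, 0.0283, -0.9996], [-1.0, -0.0002, -0.0002]] pos [ 0.4664 -0.1365  0.0809] F [-0.91  0.56 -0.61] t 14.65
tool mm [ -2.1  -1.8 -20.7]
```

View pics/w3.png

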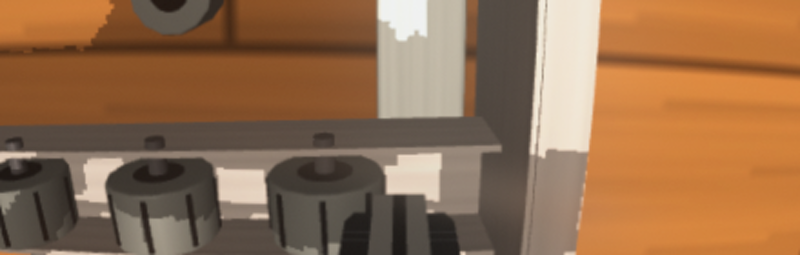

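Wheel 6 is passed and the tips are clear of the stop. I lift and cross to the far rail's high end.

```bash
python3 -m inch '-20 0 0 0 0 0 255; -40 0 0 0 0 0 255; -55 12 -22 0 0 0 255; -55 35 -64 0 0 0 255; -55 58 -107 0 0 0 255; -55 81 -149 0 0 0 255; -55 104 -192 0 0 0 255; -55 127 -234 0 0 0 255; -55 142 -262 0 0 0 255; -50 148 -273 0 0 0 255'
python3 - <<'E'
from h import *; from rig import manip; import cv2
to([.607,.141,.1035])
a=manip.get_image("wrist")["color"]
cv2.imwrite("pics/w4.png",cv2.resize(a[60:360,60:500],(800,545),interpolation=cv2.INTER_CUBIC))
E
```

```text
clock: 15.95
position: [0.6071, 0.1428, 0.1309]
ee_rot: [0.508, 0.492, 0.508, -0.492]
contact_force: [-0.8, -0.6, -0.1]
width: 0.0001
M [[0.0006, 0.9995, 0.0313], [0.0002, 0.0313, -0.9995], [-1.0, 0.0007, -0.0001]] pos [0.6071 0.1428 0.1309] F [-0.76 -0.64 -0.1 ] t 15.95
tool mm [27.4 -0.1  1.8]
```

View pics/w4.png

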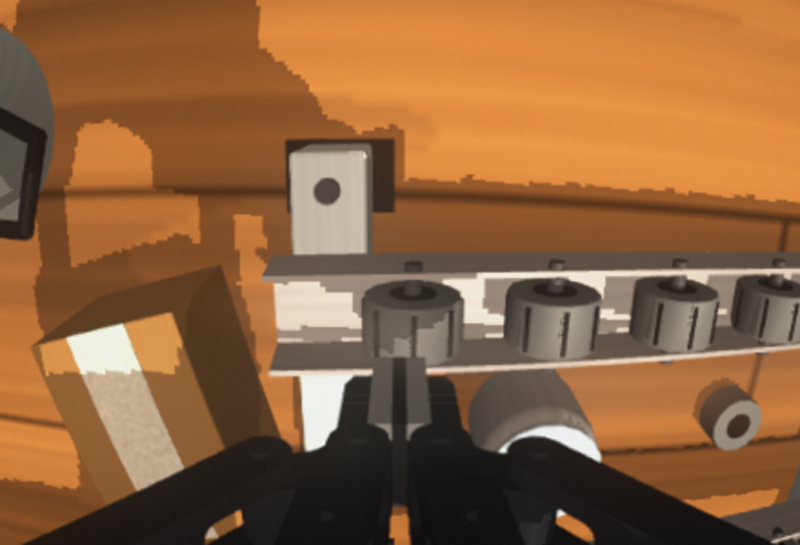

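Centred over far wheel 1 (axle at 412/264, fingers at 400). I lower, check the load and then sweep.

```bash
python3 -m inch '6 0 0.5 0 0 0 255; 12 0 1 0 0 0 255; 18 0 1.5 0 0 0 255; 23 0 1.8 0 0 0 255; 26 0 1.8 0 0 0 255; 28 0 1.8 0 0 0 255; 28.4 0 1.8 0 0 0 255; 28.8 0 1.8 0 0 0 255; 29.2 0 1.8 0 0 0 255; 29.4 0 1.8 0 0 0 255'
python3 -c "
from h import *
avg(5)"
python3 -m inch '.2 0 0 0 0 0 255; .4 0 0 0 0 0 255; .6 0 0 0 0 0 255; .8 0 0 0 0 0 255; 1 0 0 0 0 0 255; 1.2 0 0 0 0 0 255; 1.2 0 0 0 0 0 255; 1.2 0 0 0 0 0 255; 1.2 0 0 0 0 0 255; 1.2 0 0 0 0 0 255'
python3 -c "
from h import *
avg(5)"
```

```text
clock: 17.25
position: [0.6066, 0.1392, 0.1018]
ee_rot: [0.507, 0.493, 0.507, -0.493]
contact_force: [0.2, 0.0, -0.8]
width: 0.0001
F [-0.17  0.08 -0.32] sd [0.28 0.44 0.38] P [606.53 139.14 101.8 ] sdP [0.02 0.02 0.01] t 17.5
clock: 18.75
position: [0.6066, 0.1391, 0.1006]
ee_rot: [0.507, 0.493, 0.507, -0.493]
contact_force: [-1.7, -0.6, 2.2]
width: 0.0
F [-0.68 -0.06  2.39] sd [0.13 0.78 0.39] P [606.57 139.12 100.61] sdP [0.01 0.01 0.  ] t 19.0
```

```bash
python3 -m inch '-4 0 0 0 0 0 255; -4 0 -7 0 0 0 255; -4 0 -14 0 0 0 255; -.98 0 -14 0 0 0 255; -.5 0 -7 0 0 0 255; 0.1 0 0 0 0 0 255; .6 0 7 0 0 0 255; 1.1 0 14 0 0 0 255; 1.57 0 21 0 0 0 255; 2.06 0 28 0 0 0 255'
python3 -m inch '.49 0 7 0 0 0 255; .98 0 14 0 0 0 255; 1.47 0 21 0 0 0 255; 1.96 0 28 0 0 0 255; 2.45 0 35 0 0 0 255; 2.94 0 42 0 0 0 255; 3.43 0 49 0 0 0 255; 3.92 0 56 0 0 0 255; 4.41 0 63 0 0 0 255; 4.9 0 70 0 0 0 255'
python3 - <<'E'
from h import *; from rig import manip; import cv2
avg(3);to([.6145,-.134,.0815])
a=manip.get_image("wrist")["color"]
cv2.imwrite("pics/w5.png",cv2.resize(a[150:290,60:500],(800,255),interpolation=cv2.INTER_CUBIC))
E
```

```text
clock: 20.25
position: [0.6075, 0.1105, 0.0982]
ee_rot: [0.507, 0.493, 0.507, -0.493]
contact_force: [-0.3, 0.4, -0.3]
width: -0.0
clock: 21.5
position: [0.6094, 0.0407, 0.0938]
ee_rot: [0.507, 0.493, 0.507, -0.493]
contact_force: [-0.3, 0.3, 1.8]
width: -0.0001
F [-0.62 -0.31  2.26] sd [0.97 0.98 0.58] P [609.35  40.26  93.81] sdP [0.01 0.37 0.01] t 21.65
M [[0.0001, 0.9996, 0.0284], [-0.0002, 0.0284, -0.9996], [-1.0, 0.0, 0.0002]] pos [0.6093 0.0407 0.0938] F [-1.72  0.35  2.54] t 21.65
tool mm [ 12.4   0.2 174.8]
```

View pics/w5.png

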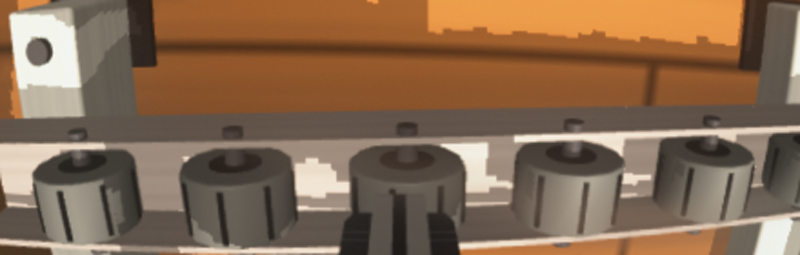

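On far wheel 3 at 2.3 N, still centred. I continue to the end in three calls (~175 mm).

```bash
python3 -m inch '.42 0 6 0 0 0 255; .84 0 12 0 0 0 255; 1.26 0 18 0 0 0 255; 1.68 0 24 0 0 0 255; 2.1 0 30 0 0 0 255; 2.52 0 36 0 0 0 255; 2.94 0 42 0 0 0 255; 3.36 0 48 0 0 0 255; 3.78 0 54 0 0 0 255; 4.2 0 60 0 0 0 255'
python3 -m inch '.42 0 6 0 0 0 255; .84 0 12 0 0 0 255; 1.26 0 18 0 0 0 255; 1.68 0 24 0 0 0 255; 2.1 0 30 0 0 0 255; 2.52 0 36 0 0 0 255; 2.94 0 42 0 0 0 255; 3.36 0 48 0 0 0 255; 3.78 0 54 0 0 0 255; 4.2 0 60 0 0 0 255'
python3 -c "
from h import *
avg(3);to([.6145,-.134,.0815])"
python3 -m inch '.42 0 6 0 0 0 255; .84 0 12 0 0 0 255; 1.26 0 18 0 0 0 255; 1.68 0 24 0 0 0 255; 2.1 0 30 0 0 0 255; 2.52 0 36 0 0 0 255; 2.94 0 42 0 0 0 255; 3.36 0 48 0 0 0 255; 3.78 0 54 0 0 0 255; 3.9 0 56 0 0 0 255'
python3 -m inch '-20 0 0 0 0 0 255; -40 0 0 0 0 0 255; -55 -10 -20 0 0 0 255; -55 -35 -60 0 0 0 255; -55 -60 -100 0 0 0 255; -55 -85 -140 0 0 0 255; -55 -110 -180 0 0 0 255; -55 -130 -220 0 0 0 255; -55 -148 -250 0 0 0 255; -50 -148 -265 0 0 0 255'
python3 - <<'E'
from h import *; from rig import manip; import cv2
to([.458,.149,.101])
a=manip.get_image("wrist")["color"]
cv2.imwrite("pics/w6.png",cv2.resize(a[60:360,60:560],(800,480),interpolation=cv2.INTER_CUBIC))
E
```

```text
clock: 22.95
position: [0.6112, -0.0192, 0.0898]
ee_rot: [0.507, 0.493, 0.507, -0.493]
contact_force: [-0.3, 0.4, 4.0]
width: 0.0002
clock: 24.2
position: [0.6129, -0.0792, 0.085]
ee_rot: [0.507, 0.493, 0.507, -0.493]
contact_force: [0.3, -0.1, -0.7]
width: -0.0001
F [-0.25 -0.11 -0.03] sd [0.64 0.06 0.24] P [612.85 -79.48  84.84] sdP [0.07 0.36 0.02] t 24.35
M [[-0.0004, 0.9996, 0.0284], [0.0002, 0.0284, -0.9996], [-1.0, -0.0004, -0.0002]] pos [ 0.6128 -0.079   0.0848] F [ 0.64 -0.18  0.06] t 24.35
tool mm [ 3.3  0.2 55. ]
clock: 25.6
position: [0.6144, -0.1351, 0.0809]
ee_rot: [0.507, 0.493, 0.507, -0.493]
contact_force: [0.1, 0.3, 0.4]
width: 0.0001
clock: 26.85
position: [0.4562, 0.1278, 0.1315]
ee_rot: [0.508, 0.492, 0.508, -0.492]
contact_force: [1.1, -0.9, 0.1]
width: 0.0002
M [[-0.0008, 0.9995, 0.0315], [0.0003, 0.0315, -0.9995], [-1.0, -0.0008, -0.0004]] pos [0.4562 0.1278 0.1315] F [ 1.05 -0.9   0.06] t 26.85
tool mm [ 30.5   2.5 -21.1]
```

View pics/w6.png

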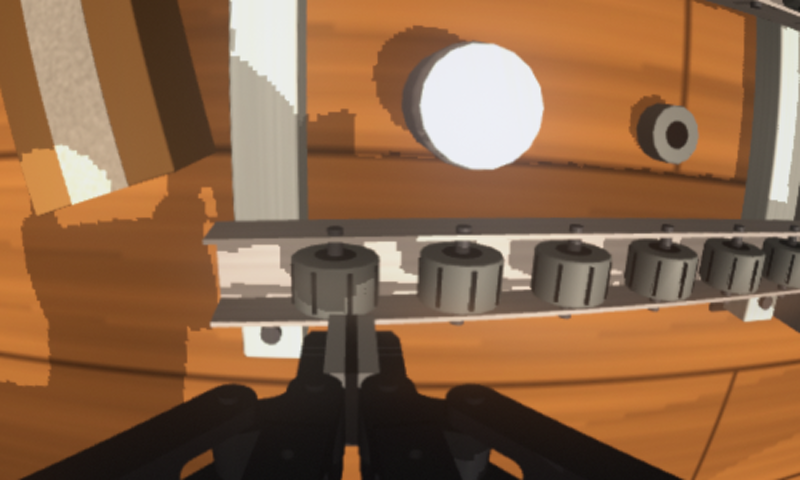

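Both rails are done. Near wheel 1 was first touched almost at its top, so it rolled less than the others, and there is plenty of time. I'll repeat the near rail lightly, this time starting uphill of wheel 1.

```bash
python3 -m inch '0 1 -7 0 0 0 255; 0 2 -14 0 0 0 255; 4 2.5 -21 0 0 0 255; 8 2.5 -21 0 0 0 255; 12 2.5 -21 0 0 0 255; 16 2.5 -21 0 0 0 255; 20 2.5 -21 0 0 0 255; 24 2.5 -21 0 0 0 255; 26 2.5 -21 0 0 0 255; 26 2.5 -21 0 0 0 255'
python3 -c "
from h import *
avg(2);to([.4583,.1505,.1014])"
```

```text
clock: 28.15
position: [0.4606, 0.1469, 0.1052]
ee_rot: [0.507, 0.493, 0.507, -0.493]
contact_force: [0.2, -0.1, -0.2]
width: -0.0001
F [-0.12 -0.63  0.77] sd [0.09 0.07 0.54] P [460.8  146.92 105.35] sdP [0.05 0.02 0.05] t 28.25
M [[0.0003, 0.9996, 0.0291], [-0.0, 0.0291, -0.9996], [-1.0, 0.0003, 0.0]] pos [0.4609 0.1469 0.1054] F [-0.03 -0.55  1.31] t 28.25
tool mm [ 4.  -2.4 -3.6]
```

```bash
python3 -m inch '0 -2.4 -3.6 0 0 0 255; 2 -2.4 -3.6 0 0 0 255; 4 -2.4 -3.6 0 0 0 255; 4.5 -2.4 3.4 0 0 0 255; 5 -2.4 10.4 0 0 0 255; 5.5 -2.4 17.4 0 0 0 255; 6 -2.4 24.4 0 0 0 255; 6.5 -2.4 31.4 0 0 0 255; 6.95 -2.4 38.4 0 0 0 255; 7.4 -2.4 45.4 0 0 0 255'
python3 -c "
from h import *
avg(2)"
python3 -m inch '.49 0 7 0 0 0 255; .98 0 14 0 0 0 255; 1.47 0 21 0 0 0 255; 1.96 0 28 0 0 0 255; 2.45 0 35 0 0 0 255; 2.94 0 42 0 0 0 255; 3.43 0 49 0 0 0 255; 3.92 0 56 0 0 0 255; 4.41 0 63 0 0 0 255; 4.9 0 70 0 0 0 255'
python3 -m inch '.49 0 7 0 0 0 255; .98 0 14 0 0 0 255; 1.47 0 21 0 0 0 255; 1.96 0 28 0 0 0 255; 2.45 0 35 0 0 0 255; 2.94 0 42 0 0 0 255; 3.43 0 49 0 0 0 255; 3.92 0 56 0 0 0 255; 4.41 0 63 0 0 0 255; 4.9 0 70 0 0 0 255'
python3 -c "
from h import *
to([.466,-.1365,.0808])"
```

```text
clock: 29.5
position: [0.4597, 0.1009, 0.0977]
ee_rot: [0.507, 0.493, 0.507, -0.493]
contact_force: [0.8, 0.1, -1.2]
width: 0.0002
F [-0.22  0.39  0.71] sd [0.33 0.57 0.09] P [459.66 100.53  97.71] sdP [0.01 0.24 0.03] t 29.6
clock: 30.85
position: [0.4617, 0.031, 0.0932]
ee_rot: [0.507, 0.493, 0.507, -0.493]
contact_force: [-0.5, -0.4, 4.0]
width: 0.0001
clock: 32.1
position: [0.4637, -0.0389, 0.0879]
ee_rot: [0.507, 0.493, 0.507, -0.493]
contact_force: [0.7, 0.1, 0.2]
width: -0.0
M [[-0.0, 0.9996, 0.0289], [0.0, 0.0289, -0.9996], [-1.0, -0.0, -0.0]] pos [ 0.4637 -0.0389  0.0879] F [0.73 0.08 0.2 ] t 32.1
tool mm [ 7.1 -0.5 97.6]
```

Finish the pass, lift, then draw the hand back clear.

```bash
python3 -m inch '.49 0 7 0 0 0 255; .98 0 14 0 0 0 255; 1.47 0 21 0 0 0 255; 1.96 0 28 0 0 0 255; 2.45 0 35 0 0 0 255; 2.94 0 42 0 0 0 255; 3.43 0 49 0 0 0 255; 3.92 0 56 0 0 0 255; 4.41 0 63 0 0 0 255; 4.9 0 70 0 0 0 255'
python3 -m inch '.49 0 7 0 0 0 255; .98 0 14 0 0 0 255; 1.47 0 21 0 0 0 255; 1.9 0 27 0 0 0 255; -10 0 27 0 0 0 255; -35 0 27 0 0 0 255; -70 0 27 0 0 0 255; -100 0 27 0 0 0 255; -130 0 27 0 0 0 255; -130 0 27 0 0 0 255'
python3 -m inch '0 -10 20 0 0 0 255; 0 -25 50 0 0 0 255; 0 -40 90 0 0 0 255; 0 -55 130 0 0 0 255; 0 -70 170 0 0 0 255; 0 -85 210 0 0 0 255; 0 -100 240 0 0 0 255; 0 -110 260 0 0 0 255; 0 -110 260 0 0 0 255; 0 -110 260 0 0 0 255'
python3 - <<'E'
from h import *; from rig import manip; import cv2
a=cv2.imread("pics/top0.png")[130:285,90:350];b=manip.get_image("top")["color"][130:285,90:350]
avg(2)
cv2.imwrite("pics/fin.png",cv2.resize(np.vstack([a,b]),None,fx=1.9,fy=1.9,interpolation=cv2.INTER_CUBIC))
E
```

```text
clock: 33.35
position: [0.4657, -0.1088, 0.0832]
ee_rot: [0.507, 0.493, 0.507, -0.493]
contact_force: [-0.8, 0.7, 1.8]
width: 0.0
clock: 34.6
position: [0.4681, -0.1359, 0.2161]
ee_rot: [0.509, 0.493, 0.505, -0.492]
contact_force: [0.9, -0.5, -0.0]
width: 0.0001
clock: 35.85
position: [0.3643, -0.3973, 0.2129]
ee_rot: [0.507, 0.493, 0.508, -0.492]
contact_force: [-0.1, 0.2, 0.9]
width: -0.0002
F [ 0.08 -0.38  0.57] sd [0.02 0.2  0.2 ] P [ 364.57 -397.34  213.27] sdP [0.02 0.06 0.06] t 36.0
```

View pics/fin.png

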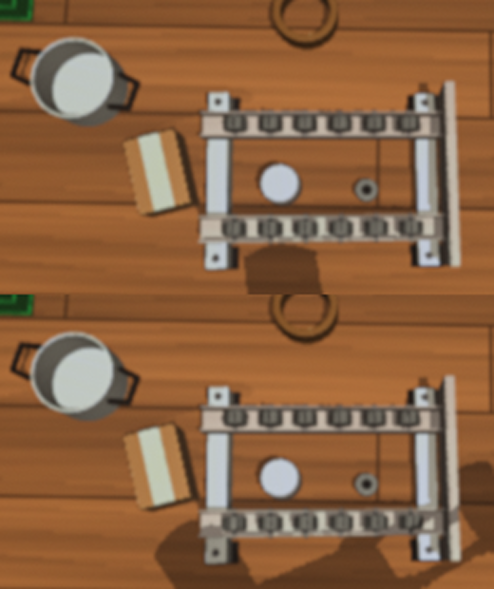

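The before and after top views match. Lane, tin, spare wheel, carton, pot and tape are where they were, and the hand is clear.

```bash
python3 -c "
from rig import manip
print(manip.sign_off())"
```

```text
the job is handed in; nothing more can be done
None
```

I ran the closed fingertips down both rails from the high end to just short of the stop: near rail, then far rail. I then did the near rail a second time, because the first pass touched wheel 1 almost at its top and turned it less. The job is handed in, finished at about 36 s of the 64 s allowed.

- **Contact:** the tips met the wheels at the expected height. In the readings I took, the load was 2–4 N on the wheels and about 0 N in the gaps.
- **Surroundings:** the last top view shows the lane, tin, spare wheel, carton, pot and tape where they started. The steel pan and screwdriver were outside that crop, though the arm only passed well above that side.
- **Hand:** it ended raised to 0.21 m and clear, with no contact force beyond noise.

**Not confirmed:** I did not measure how far each wheel turned. The marks on the wheels look alike, so I infer the turning from the contact force and the path. I took no force reading on some of the wheels.

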